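# Make the tube-capping station ready

## Task

Make the tube-capping station ready: first slide every tube carrier on the bench onto a turntable post of its own (any post) and press it down past the sprung balls until it clicks fully home on the blue shoulder. Then lift the feeder's red handle to tip all the yellow caps from the tray into the hopper, and lower the tray again. Last, turn the turntable by one position (a quarter turn) clockwise to its next stop, and leave everything else on the bench where it is.

Things in the scene. Friction and masses are not known exactly. Their poses are not given: they have to be found in the camera images.
- carrier_blue: blue plastic tube carrier, loose, may be absent, 0.15 kg, standing upright: a round hub of 46 mm dia, 75 mm tall, on a foot flange of 76 mm dia, 8 mm thick. Small tubes stand round the flange up to 21 mm high, so grip the hub at 45 to 65 mm height. A vertical bore of 28 mm dia goes right through. Origin: centre of the underside, z up along the bore; any yaw will do.
- carrier_orange: orange plastic tube carrier, loose, may be absent, 0.15 kg, standing upright: a round hub of 46 mm dia, 75 mm tall, on a foot flange of 76 mm dia, 8 mm thick. Small tubes stand round the flange up to 21 mm high, so grip the hub at 45 to 65 mm height. A vertical bore of 28 mm dia goes right through. Origin: centre of the underside, z up along the bore; any yaw will do.
- carrier_green: green plastic tube carrier, loose, may be absent, 0.15 kg, standing upright: a round hub of 46 mm dia, 75 mm tall, on a foot flange of 76 mm dia, 8 mm thick. Small tubes stand round the flange up to 21 mm high, so grip the hub at 45 to 65 mm height. A vertical bore of 28 mm dia goes right through. Origin: centre of the underside, z up along the bore; any yaw will do.
- carrier_red: red plastic tube carrier, loose, may be absent, 0.15 kg, standing upright: a round hub of 46 mm dia, 75 mm tall, on a foot flange of 76 mm dia, 8 mm thick. Small tubes stand round the flange up to 21 mm high, so grip the hub at 45 to 65 mm height. A vertical bore of 28 mm dia goes right through. Origin: centre of the underside, z up along the bore; any yaw will do.
- carousel (a joint): the round aluminium turntable, 244 mm dia, top at 48 mm over the table, turning about the vertical; rad, 0 at the start, grows clockwise seen from above (as the red arrow on it shows). It clicks into a stop every quarter turn (1.57 rad); up to about 0.45 N m (4 N at the yellow crank pin) is needed to leave a stop, and past half way (0.79 rad) it is drawn to the next one by itself.
- crank (a point): point to grip on the yellow upright crank pin of the turntable: a round pin of 20 mm dia that stands on the rim, 110 mm from the turntable's axis, midway in angle between two posts; its top is 126 mm over the table, this point 18 mm lower, on the pin's axis. The turntable's axis is the mean of the four seats. The pin may turn within the grip.
- seat_1 (a point): seat 1 of 4 on the turntable: top centre of a blue shoulder (42 mm dia, 56 mm over the table) round a steel post of 24 mm dia, 90 mm tall from this point, chamfered on top; posts stand 80 mm from the axis. Three sprung brass balls stick out of it 15 mm above the seat: a carrier slides down freely until it meets them (underside about 21 mm above the seat), then takes a push of about 7 N (up to 12) to get past them, and snaps down onto the shoulder.
- seat_2 (a point): seat 2 of 4 on the turntable: top centre of a blue shoulder (42 mm dia, 56 mm over the table) round a steel post of 24 mm dia, 90 mm tall from this point, chamfered on top; posts stand 80 mm from the axis. Three sprung brass balls stick out of it 15 mm above the seat: a carrier slides down freely until it meets them (underside about 21 mm above the seat), then takes a push of about 7 N (up to 12) to get past them, and snaps down onto the shoulder.
- seat_3 (a point): seat 3 of 4 on the turntable: top centre of a blue shoulder (42 mm dia, 56 mm over the table) round a steel post of 24 mm dia, 90 mm tall from this point, chamfered on top; posts stand 80 mm from the axis. Three sprung brass balls stick out of it 15 mm above the seat: a carrier slides down freely until it meets them (underside about 21 mm above the seat), then takes a push of about 7 N (up to 12) to get past them, and snaps down onto the shoulder.
- seat_4 (a point): seat 4 of 4 on the turntable: top centre of a blue shoulder (42 mm dia, 56 mm over the table) round a steel post of 24 mm dia, 90 mm tall from this point, chamfered on top; posts stand 80 mm from the axis. Three sprung brass balls stick out of it 15 mm above the seat: a carrier slides down freely until it meets them (underside about 21 mm above the seat), then takes a push of about 7 N (up to 12) to get past them, and snaps down onto the shoulder.
- tip_tray (a joint): steel tip tray of the cap feeder, hinged at the hopper's edge on a level axis; rad, 0 = level and at rest, grows as the handle end is lifted, stop at 1.3. It falls back to 0 if let go. Caps slide out from about 0.7 on; at 1.1 they all do.
- tray_handle (a point): middle of the tray's red round handle bar (12 mm dia, 92 mm long, level, parallel to the hinge, 134 mm above the table at rest, 52 mm clear of the tray's end wall). This frame's x axis points from the handle to the hopper when the tray is level, its y axis runs along the bar; it turns with the tray. The hinge line lies 178 mm along that x axis and 20 mm below the bar. Lifting the handle end takes about 2 N; the bar may turn within the grip.
- hopper (a point): centre of the inner floor of the feeder's hopper (a bin, inside 122 x 142 mm, clear sides, blue end walls; far rim 177 mm, tray-side rim 107 mm over the table; whole feeder 150 mm wide), 12 mm above the table. x as for the level tray handle (points away from the tray), y across, z up. The hinge line is 60 mm back along x, 101 mm higher.
- cap_1: yellow tube cap, 34 mm dia, 20 mm tall, 20 g, loose in the tip tray at the start (2 to 4 of these are there). Origin: centre of the underside.
- cap_2: yellow tube cap, 34 mm dia, 20 mm tall, 20 g, loose in the tip tray at the start (2 to 4 of these are there). Origin: centre of the underside.
- cap_3: yellow tube cap, 34 mm dia, 20 mm tall, 20 g, loose in the tip tray at the start (2 to 4 of these are there). Origin: centre of the underside.
- cap_4: yellow tube cap, 34 mm dia, 20 mm tall, 20 g, loose in the tip tray at the start (2 to 4 of these are there). Origin: centre of the underside.
- pot_yellow: bystander, loose: clear pot, yellow lid, 40 mm dia, 103 mm tall. Origin: centre of the underside. Not part of the job.
- pot_white: bystander, loose: clear pot, white lid, 40 mm dia, 103 mm tall. Origin: centre of the underside. Not part of the job.
- beaker: bystander, loose: clear beaker, 84 mm dia, 110 mm tall. Origin: centre of the underside. Not part of the job.
- wash_bottle: bystander, loose: white bottle with red cap, 60 mm dia, 150 mm tall. Origin: centre of the underside. Not part of the job.
- pipette: bystander, loose: white pipette lying flat, about 240 mm long, 28 mm high. Origin: middle of the underside. Not part of the job.
- grey_jar: bystander, loose: white jar with grey lid, 52 mm dia, 55 mm tall. Origin: centre of the underside. Not part of the job.

How it is judged:
By the outcome, as a careful person would: the job done as asked, in the order asked, and still so for the second after the job is handed in, with the robot touching nothing.
Of carrier_blue, carrier_orange, carrier_green, carrier_red only 3 to 4 are there at a start; the rules pass over those that are not, and their reading is None.
Of cap_1, cap_2, cap_3, cap_4 only 2 to 4 are there at a start; the rules pass over those that are not, and their reading is None.
At some moment in a run one of carrier_blue, carrier_orange, carrier_green, carrier_red may be knocked a few centimetres aside while the robot is not near it.
It also fails if it takes over 208 s, if anything falls off the work surface, if the arm or the gripper's body presses on something with over 40 N, if the wrist force passes 120 N, or if a joint passes its speed limit or range.

## Robot

A 6-joint arm with a two-finger parallel gripper is mounted at the origin on the work surface. World frame = base frame: x ahead of the robot, y to its left, z up, the work surface at z = 0. Lengths are in mm, angles in rad, forces in N, time in s.
With the tool pointing down it reaches from about 325 to 875 mm from the base axis. Payload 4.4 kg.
Tool frame: the origin (TCP) lies on the centre line of the jaws, within the pads' length; the fingertips stand ahead of it and the grasp point (between the pads) lies 6 mm ahead of it (ctrl.tcp_to_tips is the z of the fingertips in the tool frame, in mm); z points along the fingers, y is the direction in which the jaws open and shut (so a half turn about z gives the same grasp; the last joint's range is limited). The gripper opens to 85 mm and grips with 20 to 120 N. Pads are 22 mm wide; open, the fingers measure 114 mm over their backs; the gripper's body (76 mm by 85 mm) begins 54 mm behind the grasp point. The pads swing forward as they close: fully open they stand 13 mm farther back than shut.
Start: joints at [-1.29, 0.207, 1.542, -0, 1.393, -0.15], TCP at [240.107, -522.471, 256.282] pointing down, gripper open.
Joint ranges: [-2.73, 2.73], [-0.86, 2.22], [0.23, 2.46], [-1.11, 4.25], [0.08, 2.63], [-2.82, 2.82]. Speed limits (rad/s): [2.79, 2.79, 3.14, 3.14, 3.14, 3.14].

## Interface

Orientations are given as a 3x3 rotation matrix whose columns are the frame's x, y, z axes.
In Python, from plant import ctrl, sensors, optics gives the robot as it stands. Calls block until the motion is done:
- ctrl.move_ptp(position, orientation): joint-space move of the TCP to a pose.
- ctrl.move_l(position, rot=None, vel=150, threshold=None): straight line of the TCP; rot=None keeps the orientation; vel is the mean speed in mm/s. With threshold (N) it stops when the force on the tool has changed by that much, and returns True; else False.
- ctrl.set_joints(angles): joint-space move.
- ctrl.gripper_to(opening, force=None): finger opening in mm; force is the grip in N (None keeps the last); returns when the fingers have stopped.
- ctrl.hold(seconds).
- ctrl.solve_ik(position, orientation): joint angles nearest the present ones, or None.
- sensors.read_state(): the state.
- optics.grab_frame(name): name is "scene" or "top" or "wrist"; returns (picture, depth): 384x512x3 uint8, red, green, blue; 384x512 float32, mm along the optical axis (not along the pixel's ray), 0 where there is no reading.
- optics.camera_params(name): a dict with "mtx" (3x3 intrinsics, pixels), "R" (3x3) and "t" (3): a world point X has camera coordinates R X + t; the wrist camera has in their place "T_tool_cam" (4x4, takes a point from camera to tool coordinates, whose origin is the TCP and whose axes are the flange's). Camera axes: x right, y down, z forward; pixel columns grow to the right and rows downward; lengths in mm; the calibration is good to about 2 mm. A picture is of the moment at which its call begins: read the wrist's pose just before it. camera_params takes no time and is no camera call.
A pose or a line that the arm cannot do raises ctrl.MotionError and nothing moves.
- ctrl.finish_job(): hands the job in, once; it reports no verdict.
The state is a dict: "t": time; "q": joint angles; "qvel": joint speeds; "tau": joint torques, N m; "eef_pos": TCP position; "eef_rot": TCP orientation; "force": force on the tool from outside, world axes, zero at the start; "wrist_torque": the same for the moment, N m; "grip_width": finger opening in mm.
Only numpy, scipy, OpenCV 4.12 (cv2) and the standard library are available. Lean on these libraries where they do the work, as an engineer would, in place of code of your own. Each camera call takes 0.05 s, during which the arm holds its last target.

## Working session

There is one attempt and no reset: what is moved stays moved. The work goes in short steps, each a Python script; the robot and the scene stay as the last script left them, time stands still between calls to the robot, and variables do not carry over. Pictures are saved under pics/ and viewed, and the job is handed in when it is done.

```bash
ls; mkdir -p pics; python3 - <<'E'
from plant import ctrl,sensors,optics
import cv2,numpy as np
for n in ["scene","top"]:
    im,d=optics.grab_frame(n)
    cv2.imwrite(f"pics/{n}0.png",im[:,:,::-1]); np.savez(f"{n}0.npz",im=im,d=d)
    p=optics.camera_params(n); print(n,p)
p=optics.camera_params("wrist");print(p)
print(ctrl.tcp_to_tips,sensors.read_state())
E
```

```text
pics
scene {'mtx': array([[498.8169168 ,   0.        , 260.71792425],
       [  0.        , 498.8169168 , 184.33233825],
       [  0.        ,   0.        ,   1.        ]]), 'R': array([[-0.13597329,  0.99070617, -0.00354372],
       [ 0.81247919,  0.1094636 , -0.57262142],
       [-0.56691166, -0.08074041, -0.81981227]]), 't': array([  70.62058863, -409.54948781, 1778.26728852])}
top {'mtx': array([[445.44019259,   0.        , 257.93377595],
       [  0.        , 445.44019259, 191.77995268],
       [  0.        ,   0.        ,   1.        ]]), 'R': array([[-0.00753822, -0.99977763, -0.01969419],
       [-0.98654262,  0.01065238, -0.16315692],
       [ 0.16333043,  0.01819925, -0.98640355]]), 't': array([  23.28938714,  583.63745994, 1016.98394985])}
{'mtx': array([[341.64474599,   0.        , 255.10837738],
       [  0.        , 341.64474599, 190.50825963],
       [  0.        ,   0.        ,   1.        ]]), 'T_tool_cam': array([[-3.27354979e-04, -9.46436109e-01, -3.22890978e-01,
         8.27263719e+01],
       [ 9.99999446e-01,  1.30475158e-05, -1.05206853e-03,
         1.0097533
[... 257 characters left out ...]
,  1.60239381e-05,
        1.39350041e+00, -1.50526267e-01]), 'qvel': array([ 0.00083339, -0.00349304, -0.00441509, -0.00100094,  0.00034933,
        0.00111139]), 'tau': array([-1.05965548e-03, -3.84095585e+01, -2.92548072e+01, -3.39287844e-04,
        4.89364145e-03,  4.42799887e-06]), 'eef_pos': array([ 239.92806334, -521.85384692,  255.20334987]), 'eef_rot': array([[ 9.08628183e-01,  4.17605673e-01, -5.71956704e-04],
       [ 4.17605931e-01, -9.08625945e-01,  2.04391755e-03],
       [ 3.33856862e-04, -2.09601360e-03, -9.99997748e-01]]), 'force': array([ 0.23541085,  0.24409067, -0.50479472]), 'wrist_torque': array([-0.09528407,  0.02215382,  0.01323657]), 'grip_width': 85.65082952499884}
```

View pics/scene0.png

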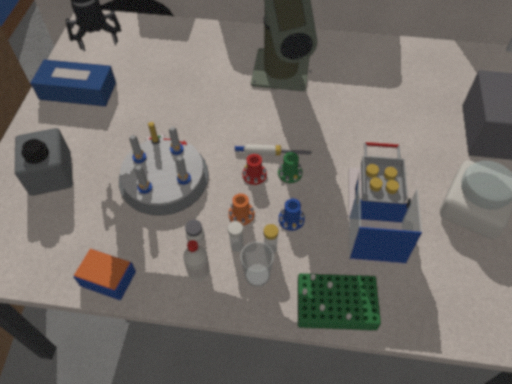

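View pics/top0.png

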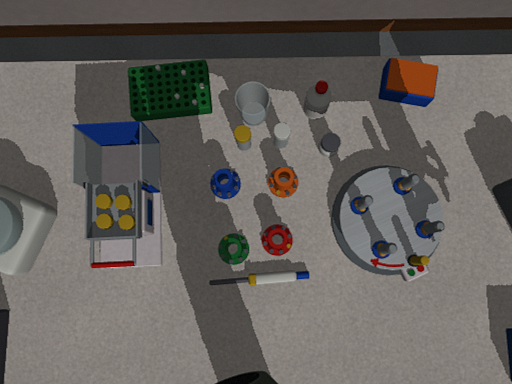

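Four carriers (top view around (226,183) blue, (284,181) orange, (234,248) green, (277,239) red), turntable at (388,220), feeder at (118,195) with 4 caps. I'll localise from the depth cloud.

```bash
cat > H.py <<'E'
import numpy as np,cv2
from plant import ctrl,sensors,optics
def cloud(name,d,pose=None):
    p=optics.camera_params(name);K=p['mtx']
    v,u=np.mgrid[0:d.shape[0],0:d.shape[1]]
    c=np.stack([(u-K[0,2])/K[0,0]*d,(v-K[1,2])/K[1,1]*d,d],-1).astype(float)
    if name=='wrist':
        T=p['T_tool_cam'];c=c@T[:3,:3].T+T[:3,3]
        w=c@pose[1].T+pose[0]
    else: w=(c-p['t'])@p['R']
    w[d<=0]=np.nan
    return w
def proj(name,X):
    p=optics.camera_params(name);c=p['R']@np.asarray(X,float)+p['t'];h=p['mtx']@c;return h[:2]/h[2]
E
python3 - <<'E'
from H import *
for n in ['top','scene']:
    z=np.load(n+'0.npz');im,d=z['im'],z['d'];w=cloud(n,d);hsv=cv2.cvtColor(im,cv2.COLOR_RGB2HSV)
    print(n,'table z',np.nanmedian(w[...,2]))
    Z=w[...,2];sat=hsv[...,1]>110
    # carrier tops
    m=(np.abs(Z-75)<5)
    k,l,st,ce=cv2.connectedComponentsWithStats(m.astype(np.uint8))
    for i in range(1,k):
        if st[i,4]>25:
            s=l==i;print('z75',ce[i].round(),st[i,4],np.median(w[s],0).round(1),((w[s].min(0)+w[s].max(0))/2).round(1),np.median(hsv[s],0))
    m=(np.abs(Z-146)<6)
    k,l,st,ce=cv2.connectedComponentsWithStats(m.astype(np.uint8))
    for i in range(1,k):
        if st[i,4]>8:
            s=l==i;print('z146',ce[i].round(),st[i,4],w[s].mean(0).round(1),((w[s].min(0)+w[s].max(0))/2).round(1),np.median(hsv[s],0))
    m=((hsv[...,0]<6)|(hsv[...,0]>172))&(hsv[...,1]>120)&(Z>115)&(Z<150)
    k,l,st,ce=cv2.connectedComponentsWithStats(m.astype(np.uint8))
    for i in range(1,k):
        if st[i,4]>20:
            s=l==i;print('red',ce[i].round(),st[i,4],w[s].mean(0).round(1),w[s].min(0).round(1),w[s].max(0).round(1),np.linalg.svd((w[s]-w[s].mean(0))[:, :2])[2][0])
    m=(abs(hsv[...,0].astype(int)-25)<8)&(hsv[...,1]>120)&(Z>60)&(Z<140)
    k,l,st,ce=cv2.connectedComponentsWithStats(m.astype(np.uint8))
    for i in range(1,k):
        if st[i,4]>20:
            s=l==i;t=w[s][w[s][:,2]>w[s][:,2].max()-6];print('yel',ce[i].round(),st[i,4],t.mean(0).round(1),w[s].min(0).round(1),w[s].max(0).round(1))
E
```

```text
top table z 1.1308902778897223
z75 [254.  92.] 57 [827.5  27.4  75.2] [819.1  27.6  75. ] [ 83.   8. 104.]
z75 [315. 107.] 41 [ 781.6 -118.3   74.9] [ 791.1 -124.9   75.1] [30. 12. 63.]
z75 [127. 137.] 26 [715.2 330.7  75.1] [715.3 329.2  74.9] [111. 222. 100.]
z75 [ 92. 146.] 33 [693.4 413.5  74.3] [692.3 412.5  74.5] [80. 10. 73.]
z75 [ 91. 170.] 46 [634.6 411.1  75.3] [636.  410.5  75. ] [80. 11. 72.]
z75 [153. 172.] 32 [628.  264.6  75. ] [628.7 264.9  74.5] [100.  10.  75.]
z75 [283. 176.] 203 [615.7 -41.8  75.7] [615.7 -42.7  75. ] [ 11. 223. 151.]
z75 [222. 178.] 187 [613.1 101.5  76.3] [612.9 101.7  75.2] [111. 220. 111.]
z75 [402. 185.] 45 [ 589.  -314.    76.2] [ 595.2 -320.3   75.6] [ 18. 158.  93.]
z75 [508. 190.] 49 [ 578.  -558.6   74.2] [ 577.8 -559.9   74.8] [100.  27.  29.]
z75 [ 29. 233.] 328 [488.2 547.3  75.6] [492.8 558.2  75. ] [ 30.  10. 131.]
z75 [357. 204.] 26 [ 548.1 -209.    75.5] [ 546.9 -210.7   74.8] [ 18.  130.5  67.5]
z75 [424. 228.] 43 [ 489.1 -359.2   76.4] [ 492.7 -363.1   75.2] [ 18. 154.  56.]
z75 [277. 238.] 197 [471.9 -25.1  75.7] [472.9 -24.3  
[... 4885 characters left out ...]
 [399. 237.] 97 [716.8 370.3 146.3] [716.5 369.6 146. ] [110. 166.  80.]
z146 [192. 245.] 93 [ 808.1 -128.3  148.7] [ 806.7 -128.5  146.1] [  1. 166. 100.]
red [382. 144.] 67 [417.9 331.  137. ] [411.  288.6 131.8] [423.9 372.8 143.1] [-0.04414845  0.99902498]
red [192. 246.] 43 [ 809.3 -126.6  147.1] [ 796.8 -137.5  139.6] [ 819.9 -116.3  149.8] [0.95326482 0.30213604]
yel [153. 132.] 74 [ 424.2 -338.9  127.8] [ 414.4 -345.8   62.1] [ 434.  -331.   130.9]
yel [374. 177.] 231 [529.8 308.7 136.7] [488.6 289.8 116.2] [570.4 328.2 139.9]
yel [391. 179.] 236 [534.1 355.  136.7] [492.5 338.1 116.6] [572.8 371.1 140. ]
yel [271. 231.] 151 [716.6  53.1 103.9] [698.   35.9  92.8] [736.   70.  107.7]
```

```bash
python3 - <<'E'
from H import *
z=np.load('top0.npz')['im']
a=cv2.resize(z[110:300,60:320],None,fx=3,fy=3,interpolation=cv2.INTER_CUBIC);cv2.imwrite('pics/tz1.png',a[:600,:,::-1])
b=cv2.resize(z[150:290,320:460],None,fx=4,fy=4,interpolation=cv2.INTER_CUBIC);cv2.imwrite('pics/tz2.png',b[...,::-1])
E
```

```text
(no output)
```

View pics/tz1.png

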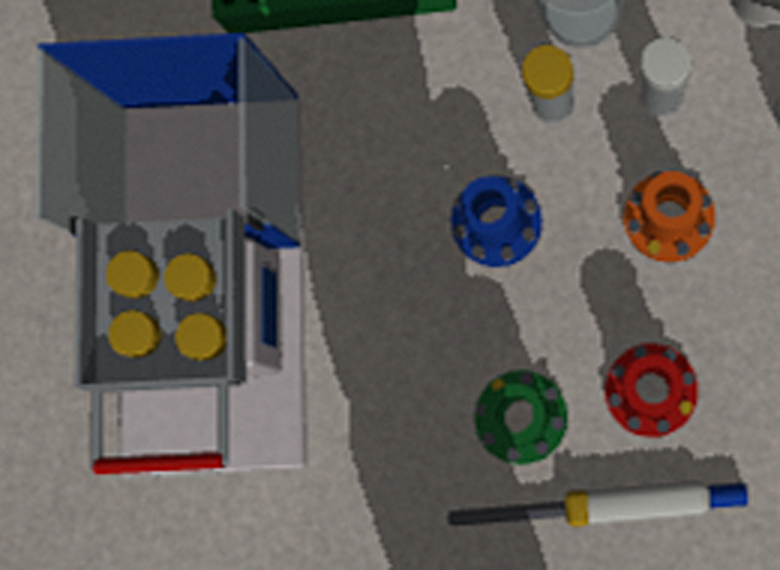

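View pics/tz2.png

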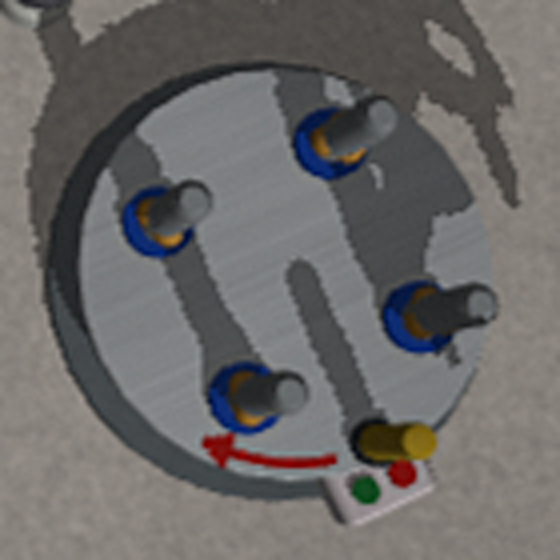

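```bash
cat >> H.py <<'E'
def Rd(yaw):
    c,s=np.cos(yaw),np.sin(yaw); return np.array([[c,s,0],[s,-c,0],[0,0,-1.]])
def go(x,y,z,yaw=None):
    yaw=np.arctan2(y,x) if yaw is None else yaw
    ctrl.move_ptp([x,y,z],Rd(yaw))
def wshot(name):
    s=sensors.read_state(); im,d=optics.grab_frame('wrist'); cv2.imwrite(f'pics/{name}.png',im[:,:,::-1])
    return im,cloud('wrist',d,(s['eef_pos'],s['eef_rot']))
def ringfit(P):
    # algebraic-then-geometric outer boundary circle centre through minEnclosingCircle
    (c,r)=cv2.minEnclosingCircle(P[:,:2].astype(np.float32)); return np.array(c),r
def blobs(w,z,tol,amin,hsv=None):
    m=(np.abs(w[...,2]-z)<tol).astype(np.uint8)
    k,l,st,ce=cv2.connectedComponentsWithStats(m);o=[]
    for i in range(1,k):
        if st[i,4]>=amin:
            P=w[l==i];c,r=ringfit(P);o.append((c.round(1),round(r,1),P.mean(0).round(1),int(st[i,4]),ce[i].round()))
    return o
def st():
    s=sensors.read_state();return round(s['t'],1),s['eef_pos'].round(1),s['force'].round(1),round(s['grip_width'],1)
E
python3 - <<'E'
from H import *
go(521,-294,330); print(st())
im,w=wshot('w_posts')
for b in blobs(w,145,4,30): print('post',b)
for b in blobs(w,56,3,60): print('sh',b)
for b in blobs(w,125,4,30): print('crank',b)
go(616,-43,220); print(st())
im,w=wshot('w_or')
for b in blobs(w,74,4,100): print('hub',b)
E
```

```text
(1.5, array([ 520.5, -294.5,  329.6]), array([-0.2, -0.4, -1.1]), 85.1)
post (array([ 592.8, -325.1]), 11.1, array([ 592.9, -325.6,  144.9]), 479, array([244.,  80.]))
post (array([ 490.1, -371.2]), 10.9, array([ 490.9, -371. ,  145. ]), 381, array([344., 157.]))
post (array([ 547.3, -222. ]), 10.8, array([ 547.7, -223.5,  145.1]), 357, array([173., 182.]))
post (array([ 444.1, -267.9]), 10.8, array([ 445.6, -268.6,  145.1]), 294, array([269., 246.]))
sh (array([ 520.2, -583. ]), 21.4, array([ 520.3, -582.9,   55.7]), 133, array([498.,  14.]))
sh (array([ 702.5, -160.4]), 23.4, array([ 702.3, -161. ,   55.5]), 1542, array([63., 65.]))
sh (array([ 592.7, -325.3]), 21.0, array([ 593.2, -327.7,   56.5]), 490, array([248.,  77.]))
sh (array([ 489.3, -371.1]), 21.2, array([ 497.4, -369.2,   56.4]), 446, array([321., 135.]))
sh (array([ 547.1, -222.4]), 21.0, array([ 550.9, -229.1,   56.6]), 429, array([193., 154.]))
sh (array([613.3, -49.1]), 22.5, array([612.4, -63.3,  55.8]), 118, array([ 48., 177.]))
sh (array([614.4, -33.6]), 13.4, array([615.3, -28.7,  55.9]), 89, array([ 25., 189.])
[... 755 characters left out ...]
([ 447.1, -268.9]), 11.2, array([ 452.3, -271.2,  125.1]), 73, array([267., 231.]))
(2.7, array([616.4, -44.4, 220.8]), array([-0.1, -0. , -0.1]), 85.3)
hub (array([712. ,  44.6]), 16.3, array([711. ,  36.6,  73.9]), 152, array([134.,  66.]))
hub (array([614.1, -44.8]), 23.2, array([615. , -44.9,  75.4]), 1668, array([255., 184.]))
hub (array([611.6,  99.3]), 24.0, array([612.7,  98.4,  75.2]), 1790, array([ 81., 199.]))
hub (array([ 548.7, -221.1]), 16.3, array([ 554.3, -216.2,   74.8]), 312, array([459., 238.]))
hub (array([470.7, -27.7]), 23.7, array([472.2, -27.9,  75. ]), 1268, array([248., 329.]))
hub (array([450.6,  69.7]), 21.6, array([454.1,  63.7,  75. ]), 480, array([155., 349.]))
```

View pics/w_posts.png

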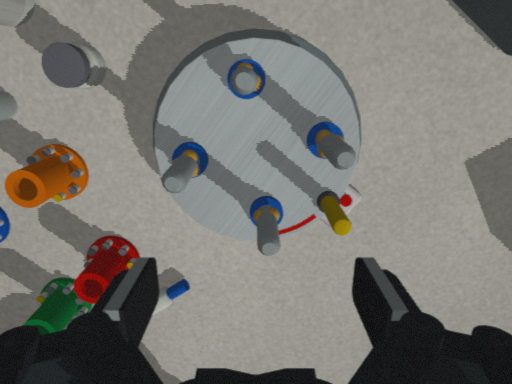

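View pics/w_or.png

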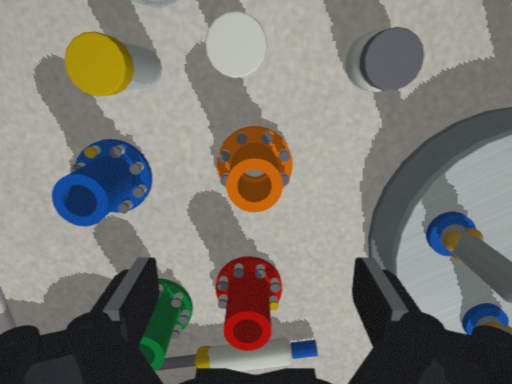

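The wrist view shows the post tops at (246,80), (344,157), (181,170), (268,246) and the crank at (342,226). The second picture shows the orange hub at (254,185). The wrist and fixed-camera estimates differ by about 3 mm, so I'll grip orange and look at it in the hand to calibrate the wrist camera.

```bash
python3 - <<'E'
from H import *
x,y=615.,-44.; yaw=np.arctan2(y,x)
ctrl.move_l([x,y,61],rot=Rd(yaw),vel=150); print(st())
ctrl.gripper_to(40,60); print(st())
ctrl.hold(0.2); print(st())
ctrl.move_l([x,y,240],vel=150); ctrl.hold(0.3);print(st())
im,w=wshot('w_held')
s=sensors.read_state()
L=(w-s['eef_pos'])@s['eef_rot']   # tool frame
hsv=cv2.cvtColor(im,cv2.COLOR_RGB2HSV)
m=(abs(hsv[...,0].astype(int)-11)<5)&(hsv[...,1]>150)&(np.abs(L[...,1])<60)&(L[...,2]<75)
P=L[m];print(len(P),np.nanmin(P,0),np.nanmax(P,0))
top=P[P[:,2]<np.nanmin(P[:,2])+5];print(ringfit(top),top.mean(0))
# flange
fl=P[P[:,2]>np.nanmax(P[:,2])-12];print(fl.min(0),fl.max(0))
E
```

```text
(3.9, array([616.1, -44.2,  62.3]), array([ 0.9, -1.1, -0.3]), 85.4)
(4.4, array([615.9, -44.1,  62.1]), array([ 0.8, -0.3,  3.9]), 45.8)
(4.6, array([615.9, -44.1,  62.1]), array([-0.4,  0.7,  5.6]), 45.8)
(6.2, array([614.8, -43.9, 239.3]), array([ 0.5,  1. , -1.6]), 45.7)
19336 [-24.76565801 -36.51714517 -15.43810072] [36.729987   38.34685597 61.54806498]
(array([-1.57729387,  0.89895803]), 24.110675811767578) [  0.48416581   0.96323733 -13.10435056]
[ -9.79129301 -36.51714517  49.57256958] [36.729987   38.34685597 61.54806498]
```

View pics/w_held.png

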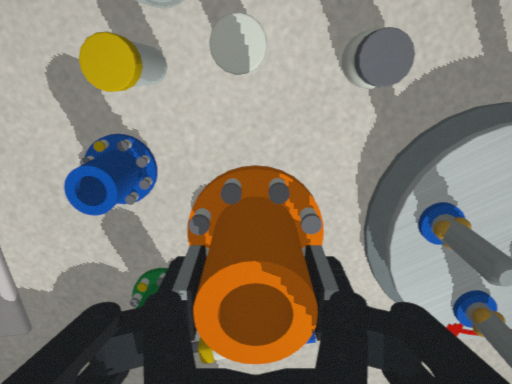

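```bash
cat >> H.py <<'E'
C0=np.array([520.9,-295.2]); A0=np.deg2rad(-21.0); PY=-0.514
def post(k): return C0+80*np.array([np.cos(A0+k*np.pi/2),np.sin(A0+k*np.pi/2)])
def lin(x,y,z,vel=150,thr=None):
    r=ctrl.move_l([x,y,z],vel=vel,threshold=thr); return r
E
python3 - <<'E'
from H import *
p=post(1); print(p)
go(p[0],p[1],225,PY); ctrl.hold(0.3); print(st())
r=ctrl.move_l([p[0],p[1],205],vel=30,threshold=5); print(r,st())
if not r:
    r=ctrl.move_l([p[0],p[1],150],vel=50,threshold=6); print(r,st())
    ctrl.hold(0.3); print(st())
E
```

```text
[ 549.56943596 -220.51356588]
(7.4, array([ 550.2, -219.2,  225.1]), array([-0.2, -0.6, -1.6]), 45.6)
False (8.2, array([ 549.7, -220.6,  205.1]), array([-0.9, -1.2, -2.2]), 46.0)
False (9.4, array([ 549.9, -220.7,  150.5]), array([-0.1,  0.9, -2.1]), 45.6)
(9.7, array([ 549.7, -220.6,  150.2]), array([ 0.2, -0.2, -1.1]), 46.0)
```

```bash
python3 - <<'E'
from H import *
p=post(1)
for z in (138,130,122,118,116.5):
    r=ctrl.move_l([p[0],p[1],z],vel=40,threshold=35); ctrl.hold(0.1);print(z,r,st())
    if r: break
E
```

```text
138 False (10.3, array([ 549.6, -220.8,  138.3]), array([-0.9, -1.2,  1.8]), 45.6)
130 False (10.7, array([ 549.4, -220.4,  129.5]), array([-0.7, -2.1, -2.9]), 45.7)
122 False (11.2, array([ 548.1, -219.9,  120. ]), array([-0.7, -2.8, -9.9]), 45.9)
118 False (11.5, array([ 550.1, -220.4,  118.6]), array([-0.3, -0. , -2.6]), 45.6)
116.5 False (11.9, array([ 550.7, -220.7,  118.1]), array([-0.1,  1.1,  6.8]), 45.9)
```

```bash
cat >> H.py <<'E'
BIAS=np.array([-1.5,0.9,0])
def release_up():
    ctrl.gripper_to(64); s=sensors.read_state()['eef_pos']; ctrl.move_l([s[0],s[1],240],vel=200)
def tops(name):
    im,d=optics.grab_frame('top'); cv2.imwrite(f'pics/{name}.png',im[:,:,::-1]); w=cloud('top',d)
    hsv=cv2.cvtColor(im,cv2.COLOR_RGB2HSV); out={}
    for n,(h,t) in dict(blue=(111,6),orange=(11,4),green=(68,10),red=(1,4)).items():
        m=(np.minimum(abs(hsv[...,0].astype(int)-h),180-abs(hsv[...,0].astype(int)-h))<=t)&(hsv[...,1]>120)&(np.abs(w[...,2]-75)<6)&(w[...,1]<200)&(w[...,1]>-180)&(w[...,0]<700)
        k,l,s,c=cv2.connectedComponentsWithStats(m.astype(np.uint8))
        i=[i for i in range(1,k) if s[i,4]>60]
        if i:
            i=max(i,key=lambda i:s[i,4]); out[n]=ringfit(w[l==i])[0]-[0,1]
    return out
def pick(n,c):
    yaw=np.arctan2(c[1],c[0]); go(c[0],c[1],220,yaw); ctrl.gripper_to(85); ctrl.hold(0.2)
    im,w=wshot('w_'+n)
    b=min(blobs(w,74.5,4,300),key=lambda b:np.hypot(*(b[0]-c)))
    R=sensors.read_state()['eef_rot']; c2=b[0]-(R@BIAS)[:2]; print(n,'top',c,'wrist',c2,'r',b[1])
    assert np.hypot(*(c2-c))<8
    c=(c+2*c2)/3
    ctrl.move_l([c[0],c[1],60],vel=150); ctrl.hold(0.1); ctrl.gripper_to(40,60); ctrl.hold(0.2)
    s=sensors.read_state(); zo=s['eef_pos'][2]; print('gripped',st())
    assert 43<s['grip_width']<49
    ctrl.move_l([c[0],c[1],240],vel=200); return zo
def place(k,zo):
    p=post(k); go(p[0],p[1],240,PY); ctrl.move_l([p[0],p[1],zo+152],vel=100); ctrl.hold(0.2); print('above',st())
    for z,v in ((143,25),(86,60)):
        if ctrl.move_l([p[0],p[1],zo+z],vel=v,threshold=6): print('CONTACT',st()); return False
    print('on post',st())
    for z in (76,66,60,56,54.5):
        r=ctrl.move_l([p[0],p[1],zo+z],vel=40,threshold=35); ctrl.hold(0.1);print(z,r,st())
        if r:break
    return True
E
python3 - <<'E'
from H import *
release_up(); t=tops('top1'); print(t,st())
zo=pick('blue',t['blue']); print(place(0,zo))
E
```

```text
{'blue': array([613.09875488, 100.48603058]), 'green': array([451.51104736,  79.41014862]), 'red': array([472.20614624, -26.19055939])} (13.0, array([ 548.3, -219.8,  237.8]), array([ 0. ,  0.1, -0.4]), 63.8)
blue top [613.09875488 100.48603058] wrist [613.03488116 100.03052744] r 23.4
gripped (16.8, array([613.7, 100.3,  60.8]), array([-0.4,  0.1,  4.8]), 45.8)
above (20.1, array([ 596.1, -324.1,  213.7]), array([ 0.9, -0.7, -2.1]), 45.9)
on post (21.7, array([ 595.9, -323.9,  147.2]), array([-0.6,  0.1, -1.1]), 45.6)
76 False (22.2, array([ 595.8, -324.1,  137.3]), array([-1.8, -0.1,  1. ]), 45.7)
66 False (22.7, array([ 595.3, -323.6,  125.8]), array([ 1. , -1. , -3.5]), 45.8)
60 False (23.1, array([ 594.8, -323.3,  118.9]), array([ 0.8, -1.5, -8.6]), 45.9)
56 False (23.4, array([ 596. , -324. ,  117.6]), array([-0.1,  0.3, -1.9]), 46.0)
54.5 False (23.8, array([ 596.3, -324.2,  116.8]), array([-1.4,  1.3,  6.8]), 45.4)
True
```

```bash
python3 - <<'E'
from H import *
release_up(); t=tops('top2'); print(t,st())
zo=pick('red',t['red']); print(place(3,zo))
release_up(); t=tops('top3'); print(t,st())
E
```

```text
{'green': array([451.16690063,  79.6845932 ]), 'red': array([472.27688599, -26.26119423])} (24.9, array([ 594.3, -322.9,  237.5]), array([-1.8, -0. , -0.3]), 64.0)
red top [472.27688599 -26.26119423] wrist [471.94775168 -26.88485294] r 23.1
gripped (28.7, array([472.7, -26.8,  60.7]), array([-0.3,  0.6,  5.2]), 45.3)
above (31.7, array([ 492.7, -370.2,  213.6]), array([-0.8,  0.4, -1.3]), 45.4)
on post (33.3, array([ 492.4, -370. ,  147.1]), array([ 0.6, -0.4, -1.8]), 45.2)
76 False (33.8, array([ 492.6, -370.5,  137.4]), array([-0.1, -0.4,  1.7]), 45.4)
66 False (34.3, array([ 491.7, -369.7,  125.8]), array([-0.4, -2. , -3.6]), 45.6)
60 False (34.7, array([ 491.2, -369.1,  119. ]), array([ 0.2, -2. , -8.3]), 45.5)
56 False (35.0, array([ 492.5, -370.1,  117.2]), array([-0.1, -1.8, -3.5]), 45.1)
54.5 False (35.4, array([ 493.1, -370.5,  116.7]), array([-1. , -1.5,  5.4]), 45.6)
True
{'green': array([442.14364624, 125.28300476])} (36.5, array([ 491.1, -368.3,  237.7]), array([ 0. ,  0.5, -0.4]), 64.0)
```

View pics/top3.png

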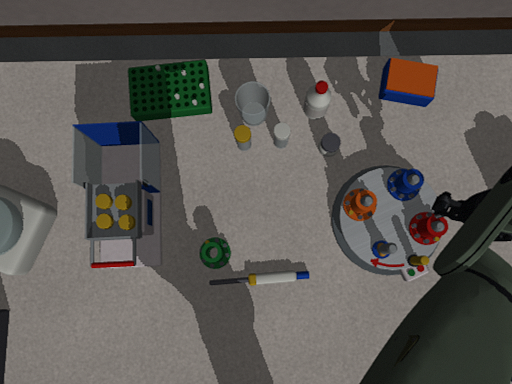

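The top view shows three carriers on posts (orange (360,205), blue (405,185), red (428,228)). The green one has been knocked aside to (214,251), still upright, and my detection already picked up the new position.

```bash
python3 - <<'E'
from H import *
t=tops('top4'); print(t,st())
zo=pick('green',t['green']); print(place(2,zo))
release_up(); 
# view turntable
go(500,-250,380,PY); ctrl.hold(0.2)
im,w=wshot('w_all')
for z in (131,136,146,151): 
  for b in blobs(w,z,2.4,60): print(z,b)
E
```

```text
{'green': array([441.92373657, 124.92507935])} (36.6, array([ 491. , -368.3,  237.4]), array([-0.2,  0.2, -1. ]), 64.0)
green top [441.92373657 124.92507935] wrist [441.19870263 124.87401413] r 23.5
gripped (41.0, array([441.9, 125. ,  60.7]), array([-1.5,  0.1,  5.6]), 46.0)
above (44.1, array([ 446.8, -266.8,  213.5]), array([ 0.1, -0.2, -1.4]), 45.8)
on post (45.7, array([ 446.6, -266.8,  147.2]), array([ 0.5,  0.2, -2.2]), 45.9)
76 False (46.2, array([ 446.3, -266.7,  137. ]), array([-1.8, -0.7,  2.5]), 45.9)
66 False (46.7, array([ 445.8, -266.1,  125.9]), array([-0.7, -0.7, -4.6]), 45.7)
60 False (47.1, array([ 445.5, -265.8,  119.3]), array([  0.9,  -1.2, -10.8]), 46.1)
56 False (47.5, array([ 446.6, -266.8,  117.3]), array([-1.2,  0.3, -2.2]), 46.1)
54.5 False (47.8, array([ 446.8, -267. ,  116.7]), array([-2.9,  1.4,  5.7]), 45.7)
True
131 (array([ 593.8, -326.9]), 23.0, array([ 594.2, -327.1,  131.4]), 1240, array([276.,  31.]))
131 (array([ 490.2, -370.3]), 23.2, array([ 491.3, -370.3,  131.5]), 995, array([360., 104.]))
131 (array([ 549. , -221.1]), 23.1, array([ 549.1, -221.6,  131.5]), 965, array([208., 126.]))
131 (array([ 444.9, -267.3]), 23.3, array([ 446.2, -267.9,  131.5]), 784, array([292., 186.]))
146 (array([ 592.6, -326.3]), 9.3, array([ 592.5, -326.3,  145.9]), 290, array([276.,  32.]))
146 (array([ 488.5, -370.1]), 9.2, array([ 488.9, -370.3,  146. ]), 231, array([365., 107.]))
146 (array([ 547.9, -222.4]), 9.1, array([ 548.2, -222.8,  146. ]), 228, array([208., 129.]))
146 (array([ 444.3, -266.7]), 9.1, array([ 444.8, -266.8,  146.2]), 188, array([293., 192.]))
```

View pics/w_all.png

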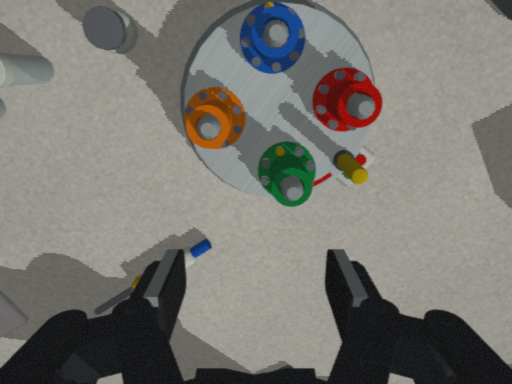

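All four hub tops read 131.5 mm, which is 56 + 75, so every carrier is fully home. Next is the feeder handle.

```bash
cat >> H.py <<'E'
HY=np.deg2rad(92.54)
E
python3 - <<'E'
from H import *
go(416,330,290,HY); ctrl.gripper_to(44); ctrl.hold(0.2); print(st())
im,w=wshot('w_h')
hsv=cv2.cvtColor(im,cv2.COLOR_RGB2HSV)
m=((hsv[...,0]<6)|(hsv[...,0]>174))&(hsv[...,1]>120)&(w[...,2]>115)&(w[...,2]<150)
P=w[m]; R=sensors.read_state()['eef_rot']; P=P-(R@BIAS)
print(len(P),P.min(0),P.max(0),P.mean(0))
c=P.mean(0); v=np.linalg.svd((P-c)[:,:2],full_matrices=False)[2][0]; print(v)
t=P[P[:,2]>P[:,2].max()-3]; print(t.mean(0), ringfit(P))
E
```

```text
(52.5, array([416. , 329.9, 290. ]), array([0.1, 0.2, 0.3]), 44.0)
1383 [405.70740437 283.90648631 133.46864841] [420.07533196 376.11226086 141.20700991] [412.93895314 332.85115214 138.45007135]
[ 0.04349242 -0.99905376]
[413.2468739  332.93333768 139.20795502] (array([410.82196045, 330.07284546]), 46.173484802246094)
```

View pics/w_h.png

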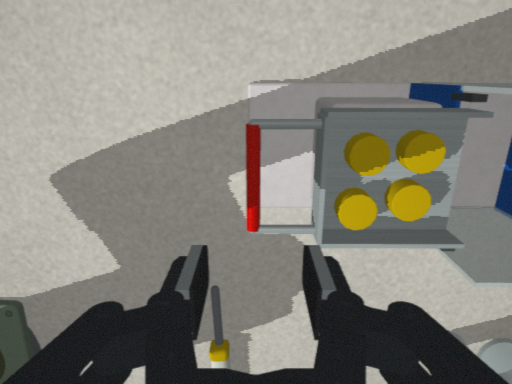

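The red bar is at (253,178) in the wrist view, at about x=415, y=330. I'll grip it and check the side force.

```bash
python3 - <<'E'
from H import *
ctrl.move_l([415,330,140],vel=120,threshold=8); ctrl.hold(0.1); print(st())
ctrl.gripper_to(5,30); ctrl.hold(0.3); print(st())
for i in range(3):
    s=sensors.read_state(); print(s['force'].round(1),s['wrist_torque'].round(2),s['eef_pos'].round(1)); ctrl.hold(.1)
E
```

```text
(54.0, array([415.7, 330.4, 141. ]), array([-0.3,  0.1, -0.9]), 44.0)
(54.7, array([414.2, 330.1, 140.4]), array([-4.9,  0.1,  4.9]), 11.0)
[-4.9  0.1  4.9] [-0.14  0.78 -0.03] [414.2 330.1 140.4]
[-4.8 -0.4  5.5] [-0.12  0.74 -0.1 ] [414.2 330.1 140.4]
[-3.7 -0.3  5.7] [-0.06  0.81  0.  ] [414.2 330.1 140.4]
```

```bash
cat >> H.py <<'E'
def arc(th,b0,z0=140.,yb=np.deg2rad(2.54)):
    phi0=np.arctan2(20,178); r=np.hypot(20,178); phi=phi0+th
    dx=178-r*np.cos(phi); dz=r*np.sin(phi)-20
    return [b0[0]+dx*np.cos(yb), b0[1]+dx*np.sin(yb), z0+dz]
E
python3 - <<'E'
from H import *
b0=(413.5,330)
for th in np.arange(0.0,0.61,0.1):
    ctrl.move_l(arc(th,b0),vel=60); print(round(th,2),np.round(arc(th,b0),1),st(),sensors.read_state()['wrist_torque'].round(2))
    f=sensors.read_state()['force']
    if np.linalg.norm(f)>20: print('stop');break
E
```

```text
0.0 [413.5 330.  140. ] (55.2, array([414.2, 330.1, 140.4]), array([-0.4, -0.5,  3. ]), 10.5) [-0.14  0.01 -0.01]
0.1 [416.4 330.1 157.7] (55.7, array([416.8, 330.2, 157.7]), array([ 3.4,  1.3, -3.3]), 10.8) [ 0.1  -0.38 -0.01]
0.2 [421.  330.3 175. ] (56.1, array([421.1, 330.4, 174.8]), array([ 3.5,  1.1, -5.2]), 10.7) [ 0.19 -0.41 -0.04]
0.3 [427.3 330.6 191.7] (56.6, array([427. , 330.6, 191.4]), array([ 1.6,  1.5, -4.3]), 10.9) [ 0.2  -0.23 -0.01]
0.4 [435.3 331.  207.7] (57.0, array([434.7, 330.9, 208. ]), array([-1.8,  0.6, -1.3]), 10.7) [ 0.09  0.5  -0.02]
0.5 [444.8 331.4 222.9] (57.5, array([444.3, 331.3, 224.2]), array([-6.2,  0. ,  1.6]), 10.7) [-0.02  1.1  -0.08]
0.6 [455.8 331.9 237. ] (58.0, array([454.9, 331.8, 238.7]), array([-8.9, -0.2,  3.8]), 10.8) [-0.09  1.44 -0.08]
```

```bash
python3 - <<'E'
from H import *
b0=(413.5,330);phi0=np.arctan2(20,178);o=1.5
for th in np.arange(0.7,1.21,0.1):
    phi=phi0+th; u=np.array([-np.cos(phi),0,np.sin(phi)])
    ctrl.move_l(np.array(arc(th,b0))+o*u,vel=60); s=sensors.read_state();f=s['force']
    print(round(th,2),round(o,2),st(),round(f@u,1))
    o+=np.clip(f@u*0.12,-1,1)
    if np.linalg.norm(f)>25: print('stop');break
ctrl.hold(1.0)
np.save('o.npy',o)
im,d=optics.grab_frame('scene'); cv2.imwrite('pics/tip_s.png',cv2.resize(im[100:300,250:450],None,fx=3,fy=3)[...,::-1])
im,d=optics.grab_frame('top'); cv2.imwrite('pics/tip_t.png',cv2.resize(im[90:290,50:250],None,fx=3,fy=3)[...,::-1])
E
```

```text
0.7 1.5 (58.4, array([467. , 332.3, 252.4]), array([-6.7, -0.8,  4.1]), 10.9) 7.6
0.8 2.41 (58.9, array([480.2, 332.8, 264.6]), array([-6.4, -1.4,  4.6]), 10.9) 7.6
0.9 3.32 (59.3, array([494.6, 333.5, 275.6]), array([-5.6, -2.2,  6.2]), 11.0) 8.2
1.0 4.31 (59.8, array([510.2, 334.1, 285.2]), array([-4.6, -2.3,  6.4]), 10.8) 7.8
1.1 5.24 (60.2, array([526.9, 334.8, 293.1]), array([-3.2, -2.8,  5.5]), 10.8) 6.3
1.2 5.99 (60.7, array([544.1, 335.6, 298.9]), array([-2.5, -2.5,  5.3]), 10.7) 5.8
```

View pics/tip_s.png

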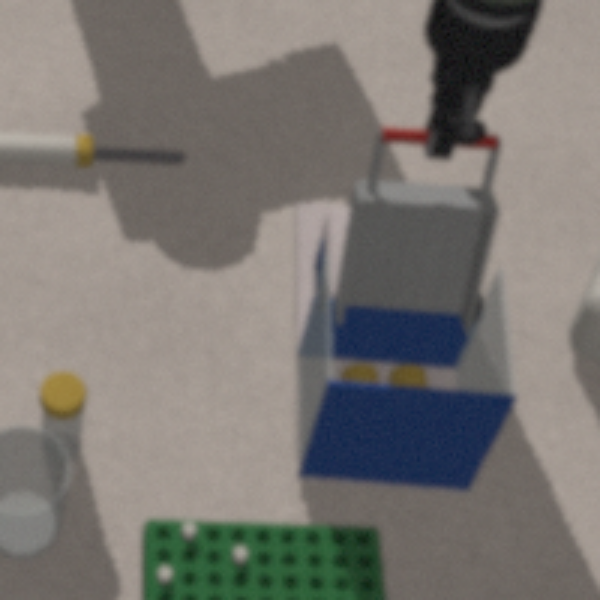

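View pics/tip_t.png

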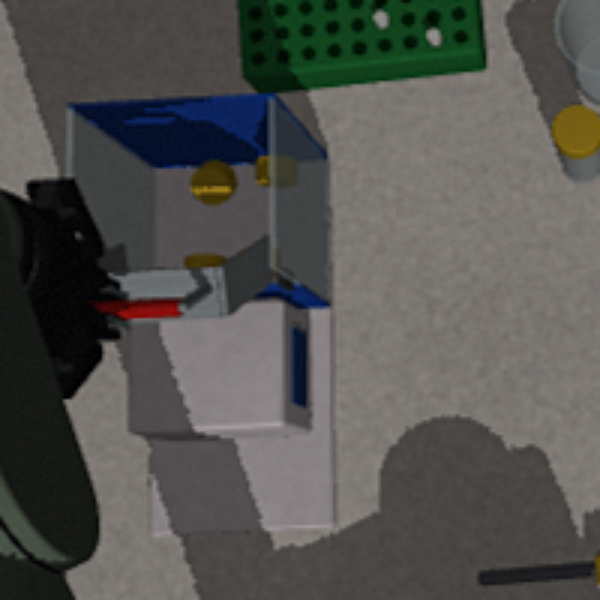

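Tray is up. The top view shows three caps in the hopper, at (213,182), (275,170) and (205,260), and the fourth may be hidden under the tray. Lowering now.

```bash
python3 - <<'E'
from H import *
b0=(413.5,330);phi0=np.arctan2(20,178);o=float(np.load('o.npy'))
O=np.interp
for th in np.arange(1.1,-0.01,-0.1):
    phi=phi0+th; u=np.array([-np.cos(phi),0,np.sin(phi)])
    o=O(th,[0,.3,.6,1.2],[0,0.3,1.5,6.5])
    thr=None
    ctrl.move_l(np.array(arc(th,b0))+o*u,vel=70); s=sensors.read_state();f=s['force']
    print(round(th,2),round(o,2),st(),round(f@u,1))
    if np.linalg.norm(f)>30: print('stop');break
E
```

```text
1.1 5.67 (62.2, array([526.6, 335. , 292.9]), array([ 0.3, -4.6,  2.8]), 10.6) 2.5
1.0 4.83 (62.6, array([509.6, 334.2, 284.6]), array([-1.1, -4.3,  2.4]), 10.9) 2.6
0.9 4.0 (63.0, array([493.8, 333.6, 274.6]), array([-2. , -4.6,  1.5]), 11.0) 2.3
0.8 3.17 (63.4, array([479.7, 333. , 263.8]), array([-1.1, -3.7,  1. ]), 10.7) 1.4
0.7 2.33 (63.8, array([466.6, 332.4, 251.6]), array([-1.5, -3.9,  0.9]), 10.2) 1.7
0.6 1.5 (64.2, array([454.7, 332. , 238.1]), array([-2.1, -4.2,  1.6]), 10.4) 2.7
0.5 1.1 (64.7, array([444. , 331.6, 223.8]), array([-2.2, -4.6,  1.7]), 10.9) 2.8
0.4 0.7 (65.1, array([435. , 331.2, 208.4]), array([-1.4, -2.7,  1. ]), 11.1) 1.7
0.3 0.3 (65.5, array([427.4, 330.9, 192.1]), array([-0.5, -1.3,  0.6]), 10.3) 0.7
0.2 0.2 (65.9, array([421.3, 330.6, 175.3]), array([-0.3, -0.7,  0. ]), 10.7) 0.3
0.1 0.1 (66.3, array([416.7, 330.5, 157.8]), array([ 1.1, -0.3, -1.1]), 10.6) -1.3
-0.0 0.0 (66.7, array([414.1, 330.4, 140.6]), array([-1.1, -0.6,  4.5]), 10.5) 1.6
```

```bash
python3 - <<'E'
from H import *
ctrl.gripper_to(44); ctrl.hold(0.2); ctrl.move_l([413.5,330,290],vel=120); print(st())
go(480,250,400,HY); ctrl.hold(0.2)
im,d=optics.grab_frame('top'); cv2.imwrite('pics/dn_t.png',cv2.resize(im[90:290,50:250],None,fx=3,fy=3)[...,::-1])
im,d=optics.grab_frame('scene'); cv2.imwrite('pics/dn_s.png',cv2.resize(im[100:300,250:450],None,fx=3,fy=3)[...,::-1])
go(600,300,420,HY-np.pi/2);im,w=wshot('w_hop')
E
```

```text
(68.7, array([413. , 329.7, 288.9]), array([0.3, 0. , 0. ]), 44.2)
```

View pics/dn_t.png

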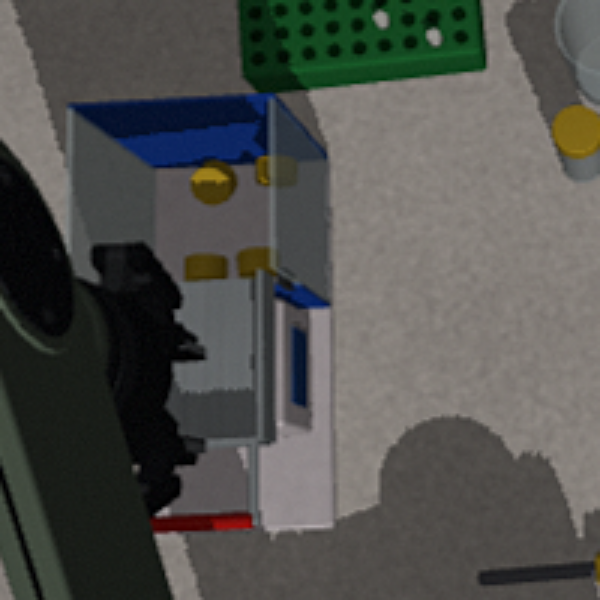

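View pics/w_hop.png

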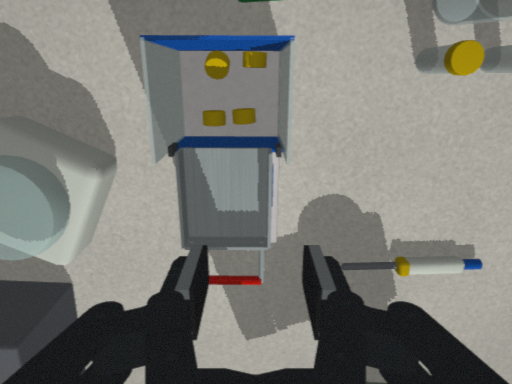

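View pics/dn_s.png

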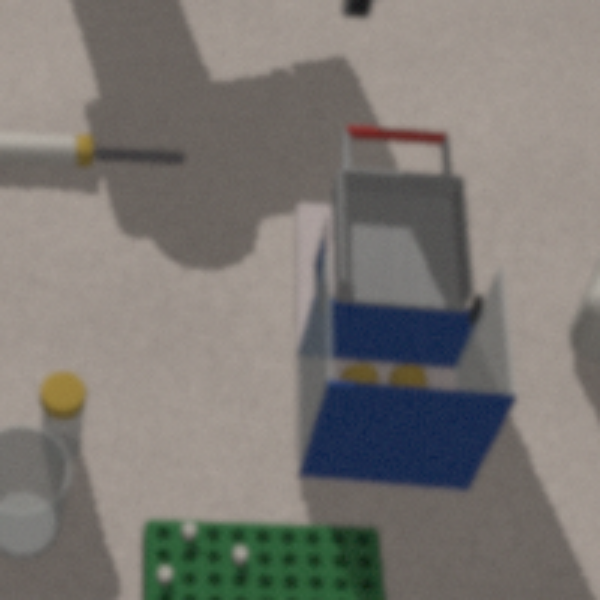

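The wrist view shows all four caps in the hopper, at (216,64), (254,60), (214,117) and (244,116), and the tray empty and level. Now the crank.

```bash
cat >> H.py <<'E'
CY=np.deg2rad(-21)
def cr(a,r=110): a=np.deg2rad(204-a); return C0+r*np.array([np.cos(a),np.sin(a)])
E
python3 - <<'E'
from H import *
p=cr(0); go(430,-150,320,CY); go(p[0],p[1],250,CY); ctrl.hold(.2); print(p,st())
im,w=wshot('w_cr'); R=sensors.read_state()['eef_rot']
for b in blobs(w,125,3,100): print('crank',b[0]-(R@BIAS)[:2],b[1],b[3])
ctrl.gripper_to(40)
print(ctrl.move_l([p[0],p[1],114],vel=100,threshold=6),st())
ctrl.gripper_to(14,40); ctrl.hold(.2); print(st(),sensors.read_state()['wrist_torque'].round(2))
E
```

```text
[ 420.40999966 -339.94103074] (73.9, array([ 421.3, -338.8,  251.1]), array([-0.6,  1.1, -0.3]), 43.4)
crank [ 548.32226868 -227.29375324] 22.0 307
crank [ 449.62226868 -273.39375324] 21.9 157
crank [ 419.22226868 -339.69375324] 9.8 498
False (75.7, array([ 420.9, -340.5,  114.8]), array([ 0.3, -0.5, -1.1]), 40.1)
(76.2, array([ 421. , -340.3,  114.8]), array([0.7, 1.2, 6. ]), 19.3) [ 0.2  -0.07  0.07]
```

View pics/w_cr.png

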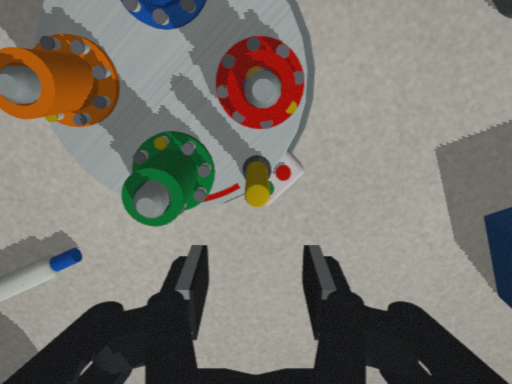

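The pin is at (257,190) in the wrist view and is now gripped (width 19.3 mm). Turning clockwise along the arc.

```bash
python3 - <<'E'
from H import *
r=110.
for a in list(range(7,85,7))+[90]:
    p=cr(a,r); ctrl.move_l([p[0],p[1],114],vel=60); s=sensors.read_state();f=s['force'];u=(p-C0)/r
    print(a,st(),'rad',round(f[:2]@u,1),'actual ang',round((204-np.degrees(np.arctan2(*(s['eef_pos'][:2]-C0)[::-1])))%360,1),'r',np.hypot(*(s['eef_pos'][:2]-C0)).round(1))
    if np.linalg.norm(f)>25: print('stop');break
ctrl.hold(.4);print(st())
E
```

```text
7 (76.6, array([ 415.8, -328.4,  114.8]), array([-1.5, -2.7,  5.8]), 18.8) rad 2.3 actual ang 6.5 r 110.2
14 (77.0, array([ 411.8, -315.7,  114.7]), array([-4.5, -4.9,  6.4]), 18.9) rad 5.2 actual ang 13.4 r 111.0
21 (77.3, array([ 409.3, -302.8,  114.7]), array([-7. , -7.2,  8.1]), 19.2) rad 7.3 actual ang 20.1 r 111.9
28 (77.7, array([ 408.1, -288.8,  114.6]), array([-12.1,  -5. ,  12.5]), 18.7) rad 11.7 actual ang 27.3 r 113.0
35 (78.1, array([ 409.4, -274.7,  114.5]), array([-13.8,  -3.6,  14.4]), 19.2) rad 12.9 actual ang 34.4 r 113.4
42 (78.5, array([ 413.8, -260.8,  114.4]), array([-9.7, -1.7, 12.6]), 19.2) rad 8.7 actual ang 41.8 r 112.4
49 (78.8, array([ 419.9, -248. ,  114.3]), array([-5.3,  0.5, 10.1]), 19.0) rad 5.0 actual ang 49.1 r 111.5
56 (79.2, array([ 427.5, -235.4,  114.2]), array([0.5, 3.1, 7.6]), 19.2) rad 1.2 actual ang 56.6 r 110.9
63 (79.6, array([ 435.7, -224.6,  114.1]), array([0.9, 2.5, 6.5]), 19.0) rad 0.9 actual ang 63.6 r 110.7
70 (80.0, array([ 444.5, -214.8,  114. ]), array([-0.3,  2.2,  6.3]), 19.5) rad 1.7 actual ang 70.5 r 110.9
77 (80.3, array([ 454.6, -206.6,  114. ]), array([0.6, 1.1, 6. ]), 18.9) rad 0.5 actual ang 77.2 r 110.7
84 (80.7, array([ 466.1, -199.1,  113.9]), array([2.9, 2.8, 4. ]), 18.8) rad 1.0 actual ang 84.3 r 110.6
90 (81.1, array([ 475.3, -195.1,  113.9]), array([-1.9, -0.7,  5.5]), 19.1) rad 0.1 actual ang 89.5 r 110.0
(81.5, array([ 475.2, -195.1,  113.9]), array([-0.9,  0. ,  5.2]), 19.1)
```

```bash
python3 - <<'E'
from H import *
ctrl.gripper_to(40); ctrl.hold(.3)
s=sensors.read_state()['eef_pos']; ctrl.move_l([s[0],s[1],260],vel=120); 
go(500,-250,380,PY); ctrl.hold(.3); im,w=wshot('w_end'); R=sensors.read_state()['eef_rot']
for z in (131,145.5,126):
  for b in blobs(w,z,2.4,120): print(z,b[0]-(R@BIAS)[:2],b[1],b[2])
ctrl.set_joints([0,0.0,1.4,0,1.4,0]) if False else go(330,-430,330)
ctrl.hold(.2)
t,_=optics.grab_frame('top'); cv2.imwrite('pics/end_t.png',t[...,::-1])
t,_=optics.grab_frame('scene'); cv2.imwrite('pics/end_s.png',t[...,::-1]); print(st())
E
```

```text
131 [ 595.74864845 -326.45289238] 23.1 [ 594.4 -326.6  131.4]
131 [ 490.34864845 -372.45289238] 23.2 [ 489.4 -372.3  131.4]
131 [ 548.44864845 -223.25289238] 23.1 [ 547.1 -223.6  131.5]
131 [ 445.94864845 -269.25289238] 23.3 [ 445.4 -269.9  131.5]
145.5 [ 594.64864845 -325.45289238] 9.6 [ 592.6 -325.4  145.8]
145.5 [ 491.64864845 -370.55289238] 9.4 [ 489.9 -370.6  145.9]
145.5 [ 549.04864845 -222.55289238] 9.4 [ 547.5 -222.7  145.7]
145.5 [ 445.84864845 -267.55289238] 9.3 [ 444.8 -267.8  145.9]
126 [ 476.04864845 -196.45289238] 9.8 [ 474.7 -196.6  126.3]
(85.7, array([ 330.9, -429.5,  330.3]), array([-0. , -0.1, -0.1]), 40.2)
```

View pics/end_t.png

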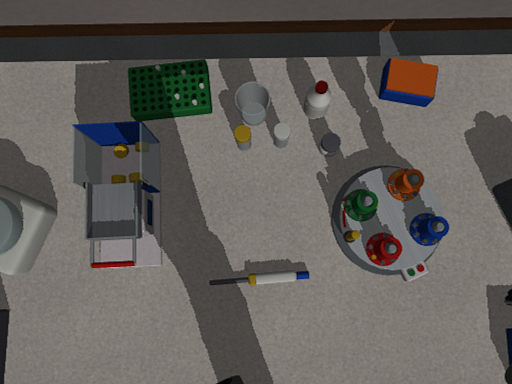

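View pics/end_s.png

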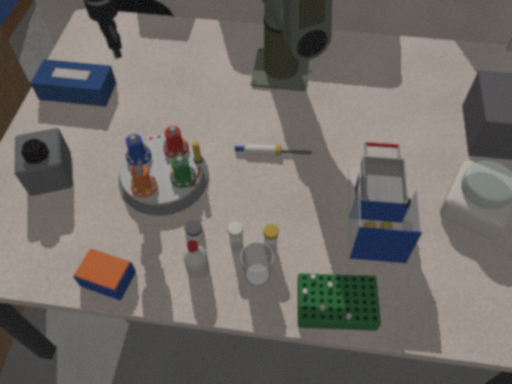

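View pics/w_end.png

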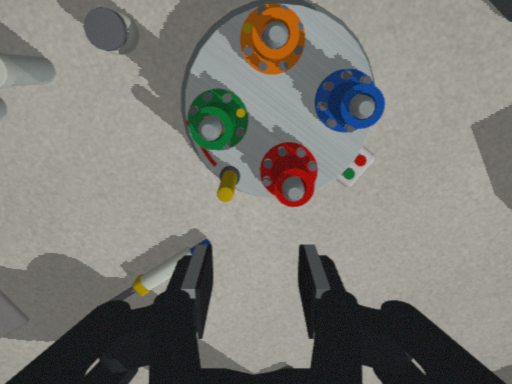

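The final pictures show the table turned a quarter clockwise, with the crank now at (352,236) in the top view. Hubs are at 131.4 mm, the caps are in the hopper, the tray is level and the bystanders have not moved.

```bash
python3 -c "
from plant import ctrl
ctrl.finish_job()"
```

```text
the job is handed in; nothing more can be done
```

The station is ready and the job is handed in, at about 86 s on the robot's clock.

- **Carriers:** All four were there, and each is pressed home on its own post. Every hub top read about 131.4 mm over the table, matching a 75 mm carrier on the 56 mm shoulder, both before and after the turn. The green carrier was knocked about 45 mm aside partway through. I found it again in the camera image and placed it from its new position.
- **Caps:** I tipped the tray to about 1.2 rad and lowered it again. The pictures afterwards show all four caps in the hopper and the tray empty and level.
- **Turntable:** It turned one position clockwise. The crank pin is a quarter turn on (about 90°) and the posts line up with their earlier positions, so it is in its stop.
- **Rest of the bench:** The bystanders look unmoved in the pictures.

No checks failed. The one disagreement was between the wrist camera and the fixed cameras, by about 3 mm. I settled it by looking at a gripped carrier and averaging the cameras' post positions. On the tray arc there was a radial pull of up to about 9 N on the tool, with up to 13 N on the crank arc, both well under the limits.

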